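# Pin back the sprung belt tensioner of a bench drive

### The job

The belt of this small bench drive has to be changed, so lock its tensioner back: take the locking pin from its rest, put it through the hole in the sprung tension wheel, use it to turn the wheel back against the spring and hold it there while you feel for the lock hole hidden underneath, and drop the pin fully home so that it keeps the wheel back when you let go. Press and push gently, the pin and wheel are easily bent, and do not disturb the things lying around.

Things in the scene. Friction and masses are not known exactly. Their poses are not given: they have to be found in the camera images.
- pin_grip (a point): Centre of the locking pin's grip, 52 mm above its tip. The pin stands upright: steel shank 10 mm in diameter, 24 mm long, with a 3 mm chamfered foot; above it a flange 22 mm in diameter, 4 mm thick; above that a ribbed black round handle 16 mm in diameter, 38 mm long, domed. 69 mm long in all, 50 to 85 g. z axis points from tip to handle.
- pin_tip (a point): Centre of the lower end of the pin's shank, 24 mm below the flange's underside; z axis points up the pin.
- pin_rest: Grey plastic block 46 x 46 mm, 32 mm high, on a 64 mm long foot, fixed; origin at the centre of its underside. The pin starts in its loose upright hole, the flange lying on the block's top.
- drive_unit: The bench drive: grey base plate 215 x 250 x 10 mm, fixed to the worktop, with two fixed pulleys up to 44 mm high at its far side and the tension wheel on its near side. Origin on the wheel's axis at worktop height; x axis points away from the robot across the plate.
- wheel_hole (a point): Centre of the mouth of the through hole in the tension wheel, at the wheel's top face, 35 mm above the worktop; 13 mm in diameter, 48 mm from the wheel's axis; moves with the wheel. The wheel is a level aluminium disc, 140 mm in diameter, 10 mm thick. Opposite the hole, 43 mm from the axis, it carries a flanged idler roller 42 mm in diameter, 24 mm high.
- wheel_axis (a point): Point on the wheel's vertical axis at its top face. A spring housing 42 mm in diameter with a bolt, 12 mm high, stands here. Below the hole's path lie steel plates, top 24 mm above the worktop: a pin pushed through the wheel stops on them, flange 13 mm above the wheel. Hidden in them, 48 mm from the axis, is the 12 mm lock hole; in it the pin sinks until its flange lies on the wheel.
- wheel_disc (a joint): Turn of the wheel, rad: 0 at its rest stop, where the spring returns it when let go; grows counter-clockwise from above (the hole, on the robot's side, travels to the robot's right) to a stop at 0.95. Resistance at the hole rises from 1.5 N at 0 to 7.5 N at 0.95. The wheel's hole lies over the hidden lock hole somewhere between 0.40 and 0.70 (unknown, differs each time).
- specimen_cup: Bystander: open translucent plastic cup, 56 mm in diameter, 60 mm high, loose; origin at the centre of its underside.
- timer: Bystander: white bench timer, 58 x 72 x 18 mm, loose; origin at the centre of its underside.
- slide_box: Bystander: slide box, 36 x 100 x 72 mm, loose; origin at the centre of its underside.

How it is judged (in metres and radians):
On the way, in this order (a step that is already met when the one before it is completed fails the run):
1. the pin's foot is in the wheel's hole (horizontal distance between pin_tip and wheel_hole below 0.006 m and z of pin_tip in the frame of wheel_hole below -0.006 m), for 0.1 s.
2. the wheel is turned back against its spring with the pin in its hole (all of step 1 and value of joint wheel_disc above 0.3 rad), for 0.1 s.
At the end, for the whole second after the job is handed in: The pin stands at rest upright (within 0.15 rad) through the wheel's hole (within 6 mm), fully home (its tip at least 21 mm below the wheel's top face, so the flange is within 3 mm of it), and it keeps the wheel turned back by more than 0.3 rad against its spring (value of joint wheel_disc above 0.3 rad and horizontal distance between pin_tip and wheel_hole below 0.006 m and z of pin_tip in the frame of wheel_hole below -0.021 m and angle between pin_tip's own z axis and vertical below 0.15 rad and not (velocity of joint wheel_disc above 0.05 rad/s) and not (velocity of joint wheel_disc below -0.05 rad/s) and linear speed of lock_pin below 0.02 m/s); the robot touches nothing.
It fails at once if the pin is forced against the drive unit or its wheel with more than 50 N (contact force between lock_pin and drive_unit above 50 N).
It fails at once if the wheel or the drive unit is pushed by the fingers with more than 50 N (contact force between the fingers and drive_unit above 50 N).
It fails at once if the cup, the timer or the slide box is moved by more than 20 mm (distance of any of specimen_cup, timer, slide_box from where it was at the start of the episode above 0.02 m).
It also fails if it takes over 56 s, if anything falls off the work surface, if the arm or the gripper's body presses on something with over 40 N, if the wrist force passes 120 N, or if a joint passes its speed limit or range.

### The arm

A 6-joint arm with a two-finger parallel gripper is mounted at the origin on a cart in front of the work surface, level with it; the furniture and walls round the work are solid. World frame = base frame: x ahead of the robot, y to its left, z up, the work surface at z = 0. Lengths are in mm, angles in rad, forces in N, time in s.
With the tool pointing down it reaches from about 250 to 775 mm from the base axis. Payload 8.9 kg.
Tool frame: the origin (TCP) lies midway between the tips of the shut fingers; the grasp point (between the pads) lies bot.grip_depth behind it (bot.grip_depth is the distance from the TCP to the grasp point, in mm); z points along the fingers, y is the direction in which the jaws open and shut (so a half turn about z gives the same grasp; the last joint's range is limited). The gripper opens to 85 mm and grips with 20 to 120 N. Pads are 22 mm wide; open, the fingers measure 114 mm over their backs; the gripper's body (76 mm by 85 mm) begins 54 mm behind the grasp point. The pads swing forward as they close: fully open they stand 13 mm farther back than shut.
Start: joints at [-1.381, 0.291, -0.153, 1.127, 0, 1.431], TCP at [169.528, -496.874, 231.305] pointing down, gripper open.
Joint ranges: [-2.52, 2.52], [-0.91, 1.74], [-1.3, 1.37], [-1.96, 2.02], [-1.52, 1.47], [-3.14, 3.14]. Speed limits (rad/s): [2.22, 2.22, 2.79, 3.14, 3.14, 3.14].

### API

Orientations are given as a rotation vector (axis times angle).
In Python, from cell import bot gives the robot as it stands.
- The arm moves only by the tool drive_tool, never from a script. Its argument "deltas" is a list of rows, each a list of 6 numbers: the shift along the world's x, y, z in cm, then the turn, a rotation vector about the world's x, y, z in rad. A call has 1 to 12 rows; each row shifts and turns the pose as measured when the row begins; what a row does not reach is not made up. A row lasts 1/8 s, in which the tool goes at most 62.5 mm and 10.7 degrees, less where a joint would pass 70% of its speed; a pose out of reach is approached as far as the arm can. A call is refused whole if a number of a shift passes 6.25 or a number of a turn 0.188, either way. A call with a gripper value outside its range is refused whole. "jaw" is the closure in counts, from 0 (fully open) to 255 (shut), set as the call begins (left out, the last holds). The fingers move at their own pace and stop on an object; "newtons" is the grip in N (left out, the last holds). Time passes only in rows, so rows that do not move let the fingers close. It gives the time, the measured TCP pose, the force and the opening at its end, in the units of the state.
- bot.get_obs(): the state, without advancing time (a new reading comes with each control period).
- bot.snapshot(name): name is "side" or "top"; returns a dict with "color" (480x640x3 uint8, red, green, blue), "fx", "fy", "cx", "cy" (pixels), "extrinsics" (4x4, takes a point from camera to world coordinates). Camera axes: x right, y down, z forward; pixel columns grow to the right and rows downward; lengths in mm; the calibration is good to about 2 mm. A picture is of the moment at which its call begins. There is no depth.
- bot.sign_off(): hands the job in, once; it reports no verdict.
The state is a dict: "time_s": time; "joint_pos": joint angles; "joint_velocities": joint speeds; "effort": joint torques, N m; "position": TCP position; "orientation": TCP orientation; "wrist_force": force on the tool from outside, world axes, zero at the start; "ft_torque": the same for the moment, N m; "width": opening from 0.0 (shut) to 1.0 (fully open).
Only numpy, scipy, OpenCV 4.12 (cv2) and the standard library are available. Lean on these libraries where they do the work, as an engineer would, in place of code of your own. Each camera call takes 0.05 s, during which the arm holds its last target.

## Working session

There is one attempt and no reset: what is moved stays moved. The work goes in short steps, Python scripts to look and compute and a tool call to move; the robot and the scene stay as the last step left them, time stands still between calls to the robot, and variables do not carry over. Pictures are saved under pics/ and viewed, and the job is handed in when it is done.

Besides the shell and the picture viewer there is one more tool, called after "Call:" as name([rows], argument=value, ...), one row to a line, values as JSON. drive_tool: Moves the arm, as the interface text tells. Its arguments: {"type":"object","properties":{"deltas":{"type":"array","items":{"type":"array","items":{"type":"number"}}},"jaw":{"type":"number"},"newtons":{"type":"number"}},"required":["deltas"]}

```bash
mkdir -p pics; cat > h.py <<'E'
from cell import bot
import numpy as np, cv2
def snap(n,f):
    s=bot.snapshot(n); cv2.imwrite('pics/'+f,s['color'][:,:,::-1]); np.savez('pics/'+f[:-4]+'.npz',**s); return s
def ray(s,u,v):
    E=np.array(s['extrinsics']); d=E[:3,:3]@np.array([(u-s['cx'])/s['fx'],(v-s['cy'])/s['fy'],1]); return E[:3,3],d
def plane(s,u,v,z):
    o,d=ray(s,u,v); return o+d*(z-o[2])/d[2]
def proj(s,p):
    E=np.linalg.inv(np.array(s['extrinsics'])); q=E[:3,:3]@np.array(p)+E[:3,3]; return q[0]/q[2]*s['fx']+s['cx'],q[1]/q[2]*s['fy']+s['cy']
E
python3 - <<'E'
from h import *
for n in('side','top'):
    s=snap(n,n+'0.png'); print(n,s['fx'],s['cx'],s['cy'],np.round(s['extrinsics'],3).tolist())
print(bot.get_obs(),bot.grip_depth)
E
```

```text
side 605.6397648562365 304.06098110249025 242.64168297279093 [[-0.923, -0.12, 0.365, -24.577], [-0.384, 0.337, -0.86, 1429.494], [-0.019, -0.934, -0.357, 644.736], [0.0, 0.0, 0.0, 1.0]]
top 470.3352323226189 326.80861953163657 227.9635830414327 [[0.01, -0.997, 0.072, 457.821], [-1.0, -0.01, 0.003, 52.677], [-0.003, -0.072, -0.997, 1467.564], [0.0, 0.0, 0.0, 1.0]]
{'time_s': 0.1, 'joint_pos': array([-1.38130626e+00,  2.91244297e-01, -1.53998763e-01,  1.12672479e+00,
       -1.16317175e-06,  1.43150507e+00]), 'joint_velocities': array([-0.00087117, -0.00047029,  0.00135782,  0.00013863, -0.00058363,
        0.00020305]), 'effort': array([ 1.53315039e-03, -5.37979138e+01,  3.31916714e+01,  9.38631711e-03,
       -2.02917417e-04,  5.29730713e-06]), 'position': array([ 169.4529952, -496.5022892,  230.7986088]), 'orientation': array([-3.09808317e+00, -5.13933868e-01,  4.79924426e-05]), 'wrist_force': array([-0.08750273, -0.43722352,  0.04293791]), 'ft_torque': array([-0.02580554, -0.00093251, -0.02994887]), 'width': 0.9991589743745893} 18.700000000000003
```

View pics/side0.png

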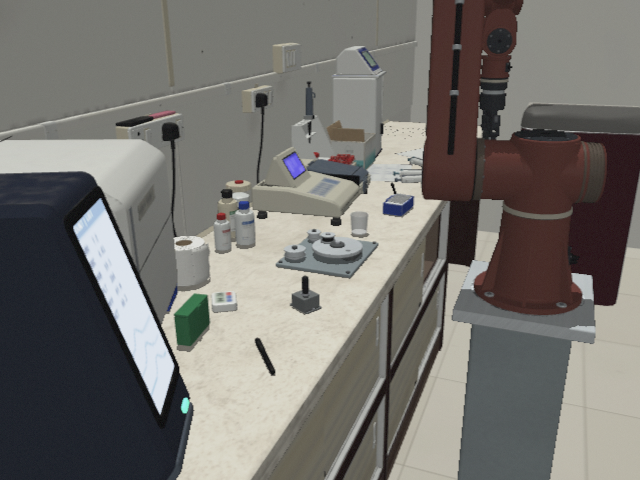

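View pics/top0.png

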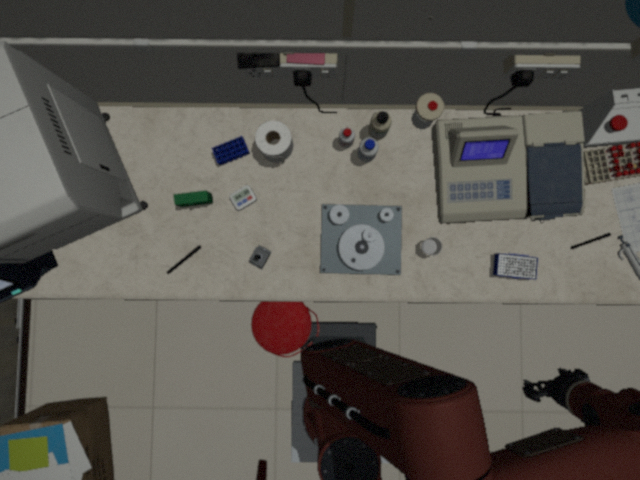

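The side view shows the pin at about (305,290) and the wheel at about (338,247). In the top view the pin is at about (261,256), the wheel at about (361,247) and the cup at about (428,247). I'll enlarge both.

```bash
python3 - <<'E'
import cv2
t=cv2.imread('pics/top0.png');s=cv2.imread('pics/side0.png')
a=cv2.resize(t[190:290,235:445],(798,380),interpolation=cv2.INTER_CUBIC);cv2.imwrite('pics/zt.png',a)
a=cv2.resize(s[210:330,270:400],(650,600),interpolation=cv2.INTER_CUBIC);cv2.imwrite('pics/zs.png',a)
E
```

```text
(no output)
```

View pics/zt.png

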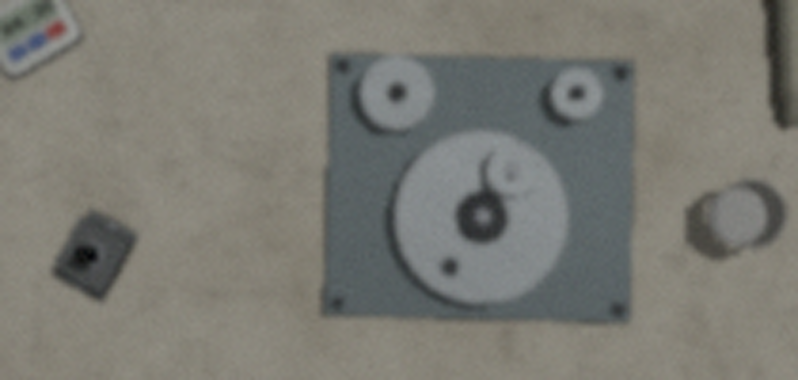

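View pics/zs.png

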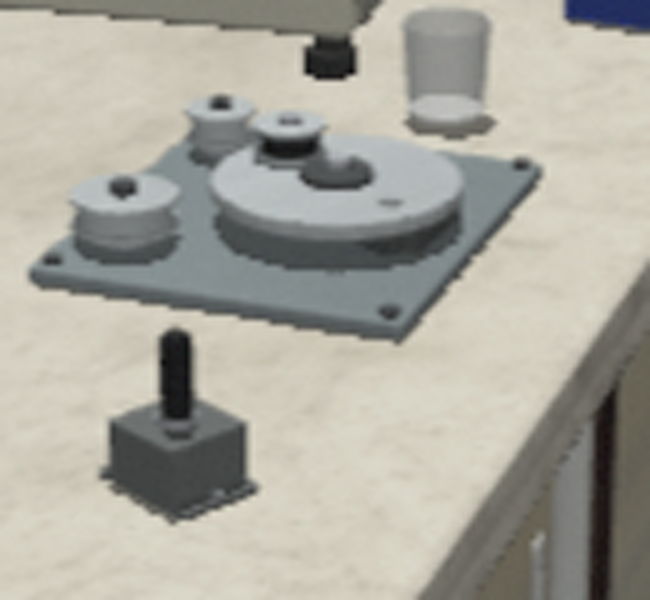

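```bash
python3 - <<'E'
from h import *
S=dict(np.load('pics/side0.npz'));T=dict(np.load('pics/top0.npz'))
def ctr(s,m,lo):
    n,l,st,c=cv2.connectedComponentsWithStats(m.astype(np.uint8));
    for i in range(1,n):
        if st[i,4]>=lo: print('  ',st[i].tolist(),c[i].round(1))
g=T['color'].max(2).astype(int)
r=g[245:275,245:280]; print('pin top');m=np.zeros_like(g);m[245:275,245:280]=r<45;ctr(T,m,3)
m=np.zeros_like(g);m[252:268,344:362]=g[252:268,344:362]<115;print('hole');ctr(T,m,3); print(g[255:266,346:361])
m=np.zeros_like(g);m[222:275,335:390]=g[222:275,335:390]>135;print('disc');ctr(T,m,50)
m2=m.astype(np.uint8);c=max(cv2.findContours(m2,0,1)[0],key=len);e=cv2.fitEllipse(cv2.convexHull(c));print(e)
w=plane(T,*e[0],35);print('axis',w.round(1), 'edge',plane(T,e[0][0]+e[1][0]/2,e[0][1],35)-w)
g=S['color'].max(2).astype(int)
m=np.zeros_like(g);m[270:300,295:315]=g[270:300,295:315]<50;print('pin side');ctr(S,m,5)
print(g[246:255,340:357])
def tri(a,b):
    o1,d1=ray(T,*a);o2,d2=ray(S,*b);d1/=np.linalg.norm(d1);d2/=np.linalg.norm(d2)
    x=np.linalg.lstsq(np.c_[d1,-d2],o2-o1,rcond=None)[0];p=o1+d1*x[0];q=o2+d2*x[1];return ((p+q)/2).round(1),(p-q).round(1)
print('hole T',plane(T,353.2,260,35).round(1),'S',plane(S,348.2,250.6,35).round(1),tri((353.2,260),(348.2,250.6)))
print('side pin axis z=55', plane(S,305.2,285,55).round(1))
for z in(32,77):print('top',z,plane(T,257.5,257.2,z).round(1))
# rest corners, top view z=32
for u,v in((92,210),(136,238),(102,300),(54,268)): print('rest',plane(T,235+u/3.8,190+v/3.8,32).round(1))
print('bolt side',plane(S,270+343/5,210+160/5,47).round(1))
E
```

```text
pin top
   [254, 255, 6, 6, 26] [256.4 257.2]
hole
   [356, 252, 6, 3, 11] [359.1 252.5]
   [351, 258, 5, 5, 22] [352.9 259.9]
   [344, 261, 9, 7, 31] [346.5 265.2]
[[138 135 137 136 136 138 137 136 135 140 139 135 135 132 132]
 [134 135 136 137 136 135 133 132 135 133 135 138 137 138 136]
 [137 135 137 133 133 128 121 117 123 129 134 138 137 136 137]
 [135 134 132 133 128 114  96  86 100 117 133 136 139 136 137]
 [135 140 139 133 118  99  72  62  73 105 127 134 137 138 137]
 [134 136 137 132 122  91  64  59  69 103 127 134 136 135 134]
 [135 138 136 136 125 103  80  69  79 110 132 136 135 136 135]
 [129 135 134 137 132 120 108  99 105 123 130 136 136 136 138]
 [111 126 132 134 134 136 127 125 126 132 131 135 134 135 135]
 [ 88 110 127 135 132 134 136 134 134 135 136 134 133 133 135]
 [ 68  85 107 123 129 136 135 135 136 136 136 133 134 133 134]]
disc
   [340, 225, 44, 43, 956] [362.8 244.4]
((361.6045837402344, 246.24691772460938), (42.33702087402344, 42.89081573486328), 112.01976013183594)
axis [506.  -48.9  35. ] edge [  0.64210601 -64.42599075   0.        ]
pin side
   [302, 277,
[... 293 characters left out ...]
3 185 184 185]
 [187 187 187 186 187 166 134 128 128 130 156 183 186 184 184 184 187]
 [187 187 187 186 184 181 172 163 156 161 181 185 185 186 187 183 166]
 [186 186 186 186 187 187 186 182 182 183 186 186 183 177 164 145 135]
 [188 187 188 187 185 187 188 184 180 177 158 139 143 132 125 118 113]
 [181 177 176 174 168 158 150 149 143 136 125 119 120 116 114 112 100]]
hole T [464.  -23.6  35. ] S [462.1 -23.3  35. ] (array([463.2, -23.9,  34.6]), array([ 1.6,  0.6, -0. ]))
side pin axis z=55 [470.5 260.9  55. ]
top 32 [469.6 267.9  32. ]
top 77 [469.2 261.1  77. ]
rest [506.  263.4  32. ]
rest [483.9 227.6  32. ]
rest [434.1 253.9  32. ]
rest [459.2 292.9  32. ]
bolt side [498.  -46.7  47. ]
```

Call:
drive_tool([
  [2.2, 5.6, -0.5, 0, 0, 0.1],
  [2.2, 5.6, -0.5, 0, 0, 0.1],
  [2.2, 5.6, -0.5, 0, 0, 0.1],
  [2.2, 5.6, -0.5, 0, 0, 0.1],
  [2.2, 5.6, -0.5, 0, 0, 0.1],
  [2.2, 5.6, -0.5, 0, 0, 0.1],
  [2.2, 5.6, -0.5, 0, 0, 0.1],
  [2.2, 5.6, -0.5, 0, 0, 0.1],
  [2.2, 5.6, -0.5, 0, 0, 0.1],
  [2.2, 5.6, -0.5, 0, 0, 0.1],
  [2.2, 5.6, -0.5, 0, 0, 0.1],
  [2.2, 5.6, -0.5, 0, 0, 0.1],
], jaw=0, newtons=20)

```text
time_s: 1.6
position: [436.1, 194.5, 167.7]
orientation: [2.232, 2.208, 0.005]
wrist_force: [0.8, -0.6, 1.0]
width: 1.0
```

Call:
drive_tool([
  [1.5, 3.0, -1, 0, 0, 0.01],
  [1.5, 3.0, -1, 0, 0, 0],
  [0.4, 0.75, -1, 0, 0, 0],
  [0, 0, -1.5, 0, 0, 0],
  [0, 0, 0, 0, 0, 0],
])

```text
time_s: 2.22
position: [469.5, 266.8, 118.4]
orientation: [2.213, 2.229, -0.001]
wrist_force: [0.3, 0.2, 0.6]
width: 0.999
```

```bash
python3 - <<'E'
from h import *
o=bot.get_obs();print(o['position'],o['orientation'],o['joint_pos'])
S=snap('side','s1.png')
cv2.imwrite('pics/s1z.png',cv2.resize(S['color'][200:330,250:380,::-1],(600,600),interpolation=cv2.INTER_CUBIC))
print(proj(S,[470,262,60]),proj(S,o['position']))
E
```

```text
[469.46533281 266.83945827 118.44223147] [ 2.21332690e+00  2.22856559e+00 -5.48541952e-04] [ 3.81902220e-01  4.08475595e-01 -2.95501123e-01  8.66870517e-01
 -7.64391039e-04  1.94583725e+00]
(np.float64(305.1842875705078), np.float64(283.2447349540475)) (np.float64(304.1000324679093), np.float64(260.5794491595717))
```

View pics/s1z.png

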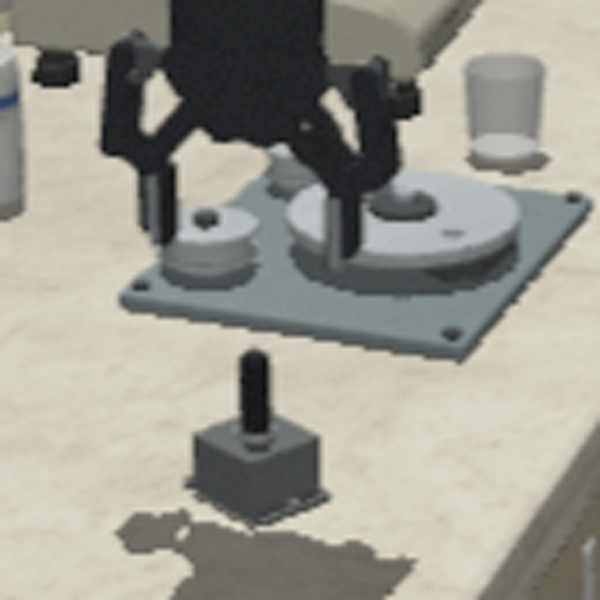

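The side view shows the open fingers over the rest with the dome at (305,276), which agrees with the pin at (470,262). I'll shift y and go down.

Call:
drive_tool([
  [0.05, -0.48, -1.5, 0, 0, 0],
  [0, 0, -2.5, 0, 0, 0],
  [0, 0, -2.5, 0, 0, 0],
  [0, 0, -1.1, 0, 0, 0],
  [0, 0, 0, 0, 0, 0],
])

```text
time_s: 2.9
position: [471.9, 259.0, 45.1]
orientation: [2.217, 2.221, 0.008]
wrist_force: [0.1, -0.2, 0.3]
width: 1.0
```

Call:
drive_tool([
  [0, 0, 0, 0, 0, 0],
  [0, 0, 0, 0, 0, 0],
  [0, 0, 0, 0, 0, 0],
  [0, 0, 0, 0, 0, 0],
  [0, 0, 0, 0, 0, 0],
  [0, 0, 0, 0, 0, 0],
], jaw=255, newtons=20)

```text
time_s: 3.65
position: [472.4, 259.4, 47.5]
orientation: [2.216, 2.221, 0.011]
wrist_force: [-1.1, 0.1, 0.3]
width: 0.182
```

Call:
drive_tool([
  [0, 0, 0, 0, 0, 0],
  [0, 0, -0.1, 0, 0, 0],
  [0, 0, -0.1, 0, 0, 0.185],
  [0, 0, 0, 0, 0, 0.185],
  [0, 0, 0, 0, 0, 0.185],
  [0, 0, 0, 0, 0, 0.185],
  [0, 0, 0, 0, 0, 0.185],
  [0, 0, 0, 0, 0, 0.185],
  [0, 0, 0, 0, 0, 0.185],
  [0, 0, 0, 0, 0, 0.185],
  [0, 0, 0, 0, 0, 0],
], jaw=90)

```text
time_s: 5.03
position: [475.3, 259.7, 45.3]
orientation: [0.104, 3.14, 0.017]
wrist_force: [0.6, -0.2, 0.7]
width: 0.648
```

```bash
python3 - <<'E'
from h import *
from scipy.spatial.transform import Rotation as R
o=bot.get_obs();print(o['position'],R.from_rotvec(o['orientation']).as_matrix().round(3).tolist(),o['wrist_force'],o['width'])
E
```

```text
[475.29671865 259.68898775  45.32233968] [[-0.998, 0.066, 0.001], [0.066, 0.998, 0.011], [0.0, 0.011, -1.0]] [ 0.58106441 -0.16554758  0.7167704 ] 0.6484495300108002
```

Call:
drive_tool([
  [-0.29, 0, -0.3, -0.011, 0, 0.066],
  [0, 0, 0, 0, 0, 0],
])

```text
time_s: 5.28
position: [472.6, 259.6, 42.2]
orientation: [0.013, 3.141, -0.0]
wrist_force: [0.3, 1.0, 0.0]
width: 0.647
```

Call:
drive_tool([
  [0, 0, 0, 0, 0, 0],
  [0, 0, -0.1, 0, 0, 0],
  [0, 0, 0, 0, 0, 0],
  [0, 0, 0, 0, 0, 0],
], jaw=255, newtons=40)

```text
time_s: 5.78
position: [473.0, 261.9, 41.8]
orientation: [0.023, 3.14, 0.008]
wrist_force: [-2.2, -0.1, -0.8]
width: 0.175
```

```bash
python3 - <<'E'
from h import *
o=bot.get_obs();print(o['position'],o['orientation'],o['wrist_force'],o['ft_torque'],o['width'])
S=snap('side','s2.png')
cv2.imwrite('pics/s2z.png',cv2.resize(S['color'][200:330,250:380,::-1],(600,600),interpolation=cv2.INTER_CUBIC))
E
```

```text
[473.03878919 261.94891293  41.78494929] [0.02345034 3.14035313 0.0083701 ] [-2.17590593 -0.05818532 -0.84692952] [-0.03949392  0.07878865  0.03052208] 0.1750599219647388
```

View pics/s2z.png

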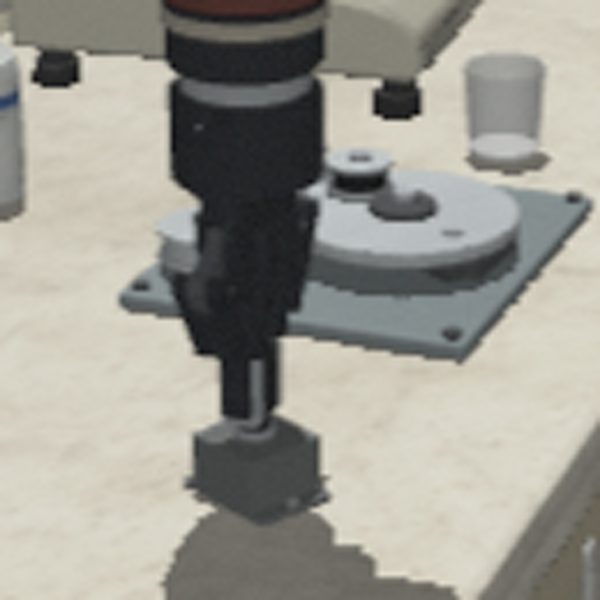

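Call:
drive_tool([
  [0, 0, 2.0, -0.005, 0, 0.015],
  [0, 0, 3.0, 0, 0, 0],
  [0, -1, 2.0, 0, 0, 0],
  [-0.2, -4.8, 0, 0, 0, 0],
  [-0.2, -4.8, 0, 0, 0, 0],
  [-0.2, -4.8, 0, 0, 0, 0],
  [-0.2, -4.8, 0, 0, 0, 0],
  [-0.2, -4.8, 0, 0, 0, 0],
  [0, -2.5, 0, 0, 0, 0],
  [0, 0, 0, 0, 0, 0],
])

```text
time_s: 7.08
position: [462.4, -23.9, 113.8]
orientation: [0.011, 3.138, -0.008]
wrist_force: [-0.0, 0.4, -0.2]
width: 0.174
```

```bash
python3 - <<'E'
from h import *
from scipy.spatial.transform import Rotation as R
o=bot.get_obs();print(o['position'],R.from_rotvec(o['orientation']).as_matrix().round(3).tolist(),o['wrist_force'],o['width'])
S=snap('side','s3.png');T=snap('top','t3.png')
cv2.imwrite('pics/s3z.png',cv2.resize(S['color'][180:280,270:390,::-1],(720,600),interpolation=cv2.INTER_CUBIC))
cv2.imwrite('pics/t3z.png',cv2.resize(T['color'][190:290,300:420,::-1],(720,600),interpolation=cv2.INTER_CUBIC))
E
```

```text
[462.42409834 -23.86484763 113.77007295] [[-1.0, 0.007, 0.004], [0.007, 1.0, -0.005], [-0.004, -0.005, -1.0]] [-0.00632405  0.42492931 -0.18529102] 0.1741352122150905
```

View pics/s3z.png

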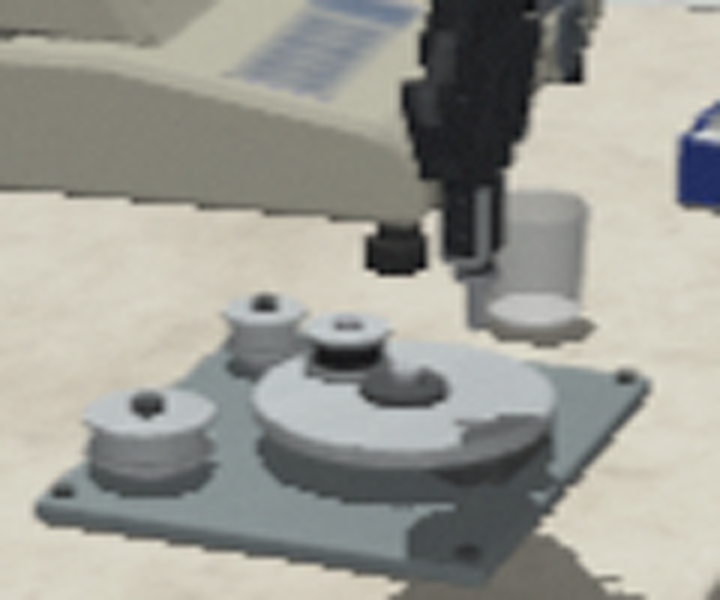

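View pics/t3z.png

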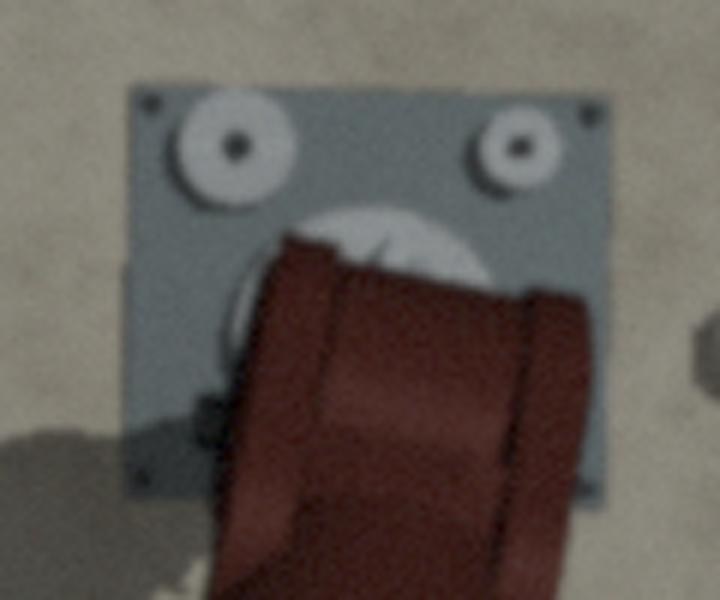

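```bash
python3 - <<'E'
from h import *
S=dict(np.load('pics/s3.npz'))
for p in ([462.4,-23.9,80],[462.4,-23.9,113],[463.5,-23.7,35],[462.4,-23.9,35],[461.8,-24,80]): print(p,np.round(proj(S,p),1))
g=S['color'].max(2).astype(int)
print(g[222:240,343:358])
E
```

```text
[462.4, -23.9, 80] [348.3 235. ]
[462.4, -23.9, 113] [348.3 223.4]
[463.5, -23.7, 35] [347.7 250.5]
[462.4, -23.9, 35] [348.2 250.5]
[461.8, -24, 80] [348.5 235. ]
[[129  65  53  47  36  34  80 107  85  98 134 143 145 147 149]
 [169 105 104 103 103 103 107  98  69 100 137 142 144 147 149]
 [208 190 152 100  93  92  87  65  41  83 126 142 143 146 149]
 [214 201 154  87  68  55  52  56  73  92 120 143 146 147 148]
 [214 214 174 100 104 107 111 110 105 107 127 141 146 146 149]
 [214 214 209 190 149 108 113 110 111 124 136 141 145 149 149]
 [216 215 214 213 174 107 113 110 114 129 137 141 147 147 149]
 [216 216 215 213 175 106 112 116 124 129 149 172 185 189 188]
 [215 216 214 213 174 107 112 117 139 166 186 190 189 192 193]
 [214 215 215 213 174 105 112 117 154 188 188 192 192 193 194]
 [212 212 213 214 178 108 111 115 131 158 181 190 191 193 194]
 [211 211 214 215 178 108 113 114 117 117 137 155 172 180 186]
 [212 212 213 213 188 131 110 107 107 110 114 122 133 138 143]
 [210 212 212 213 213 194 188 205 172 110 109 112 113 113 114]
 [212 212 210 214 214 213 214 216 212 172 109 112 109 110 110]
 [196 197 198 199 199 204 212 215 215 210 206 206 206 207 207]
 [195 195 194 196 196 194 198 197 198 204 214 218 218 218 216]
 [196 195 195 197 195 192 193 191 192 192 193 197 206 215 217]]
```

Measured against the hole, the pin's column is about 1.5–1.8 px too far right, so it needs +x by about 4 mm. That matches the 2.4 mm camera-to-TCP bias found at the grasp. I'll shift, then descend carefully.

Call:
drive_tool([
  [0.41, 0, -1.5, 0.005, 0.004, 0.007],
  [0, 0, -1.5, 0, 0, 0],
  [0, 0, -1.0, 0, 0, 0],
  [0, 0, 0, 0, 0, 0],
])

```text
time_s: 7.68
position: [466.6, -18.9, 70.2]
orientation: [0.012, -3.139, -0.003]
wrist_force: [-0.5, 0.1, -0.4]
width: 0.176
```

```bash
python3 - <<'E'
from h import *
o=bot.get_obs();print(o['position'],o['orientation'],o['joint_velocities'].round(3))
S=snap('side','s4.png')
o=bot.get_obs();print(o['position'],o['wrist_force'])
cv2.imwrite('pics/s4z.png',cv2.resize(S['color'][180:280,270:390,::-1],(720,600),interpolation=cv2.INTER_CUBIC))
print(np.round(proj(S,o['position']),1),np.round(proj(S,o['position']-[0,0,33.8]),1))
g=S['color'].max(2).astype(int);print(g[238:256,340:358])
E
```

```text
[466.57176799 -18.85902778  70.18525764] [ 1.21252721e-02 -3.13934498e+00 -2.66102258e-03] [ 0.01   0.     0.007  0.001 -0.     0.001]
[466.81307744 -18.93925923  70.5894188 ] [-0.22063762  0.36101729 -0.75220565]
[346.1 238.7] [346.  250.3]
[[178 129  80  64  55  49  54  93  99  92 150 194 204 215 219 219 218 218]
 [194 167 119 106 106 104 106 110  95  90 155 194 195 195 201 208 216 219]
 [195 193 178 134  75  69  88  85  62  63 121 171 193 194 193 193 191 179]
 [138 149 171 141  90  76  71  62  67  88 110 160 191 193 194 193 191 189]
 [ 97  98 113 113 100 107 107 110 108 104 132 175 192 190 191 192 193 192]
 [ 75  86  91  87 122 136 111 112 125 159 184 187 192 192 193 194 193 193]
 [ 85  87  87  83 106 121 110 113 128 167 193 190 191 191 192 193 195 195]
 [ 88  84  83  71  95 116 108 112 128 166 191 192 191 192 192 191 192 190]
 [ 70  64  62  65 119 137 110 113 126 165 190 191 192 191 191 190 192 192]
 [ 72  78 135 181 173 141 108 113 127 167 167 120 120 155 192 192 191 191]
 [182 182 188 193 179 141 109 111 109 111 112 102 100 109 119 120 119 118]
 [192 193 191 193 191 161 113 112 107 105 103 100 102 100 101 100 101 101]
 [193 191 191 192 165 118 114 110 115 116 107  98 102 101 102 101 101 138]
 [193 193 192 164 111 102 105 107 110 109 103 101 102 101 101 138 162 148]
 [192 190 188 161 102 103 103 103 102 102 102 104 106 109 113 122 126 119]
 [167 120 121 113 102 101 102 104 111 112 116 119 120 117 119 117 113 113]
 [122 112 111 113 116 120 120 121 121 123 121 122 120 118 118 115 103  79]
 [124 122 123 122 123 123 123 122 122 122 121 121 120 104  89  76  61  53]]
```

View pics/s4z.png

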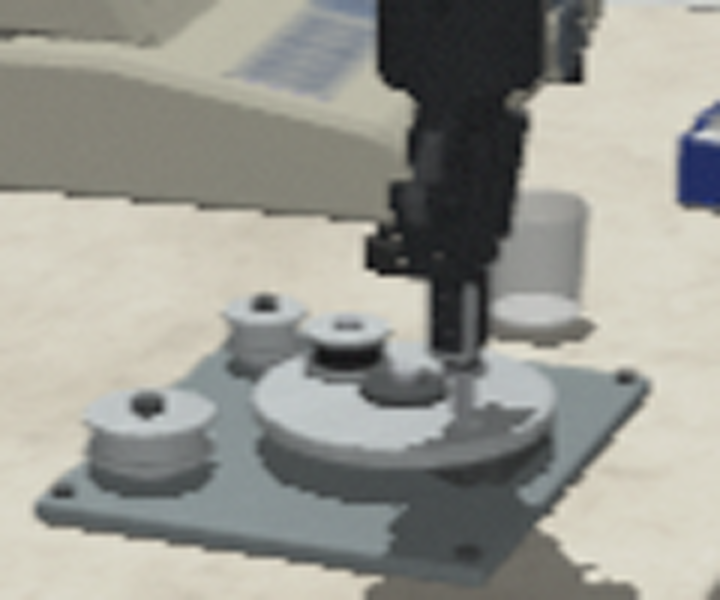

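The shank is at u≈346.9 with its foot just above the wheel, and the hole is at u 347.7. Moving y by -4.9 mm brings them into line.

Call:
drive_tool([
  [0, -0.49, 0.1, 0, 0, 0],
  [0, 0, 0, 0, 0, 0],
])

```text
time_s: 7.98
position: [467.4, -24.1, 72.2]
orientation: [0.013, -3.141, -0.002]
wrist_force: [-0.3, 0.6, -1.0]
width: 0.176
```

Call:
drive_tool([
  [0, 0, -0.25, 0, 0, 0],
  [0, 0, -0.25, 0, 0, 0],
  [0, 0, 0, 0, 0, 0],
])

```text
time_s: 8.35
position: [467.8, -24.4, 67.5]
orientation: [-0.012, 3.141, 0.002]
wrist_force: [-0.1, -1.0, -0.5]
width: 0.172
```

Call:
drive_tool([
  [-0.08, 0.04, -0.25, 0, 0, 0],
  [0, 0, -0.2, 0, 0, 0],
])

```text
time_s: 8.6
position: [466.9, -23.9, 62.8]
orientation: [-0.012, 3.141, 0.002]
wrist_force: [-1.4, -0.8, -0.1]
width: 0.171
```

Call:
drive_tool([
  [0, 0, -0.12, 0, 0, 0],
  [0, 0, 0, 0, 0, 0],
])

```text
time_s: 8.85
position: [466.7, -23.8, 61.3]
orientation: [-0.012, 3.141, 0.002]
wrist_force: [0.4, 0.7, -1.0]
width: 0.177
```

```bash
cat > th.py <<'E'
from h import *
from scipy.spatial.transform import Rotation as R
C=np.array([508.3,-48.5])
o=bot.get_obs();p=o['position'];d=p[:2]-C
print('t',round(o['time_s'],2),'p',p.round(1),'r',round(np.hypot(*d),1),'th',round((np.degrees(np.arctan2(d[1],d[0]))%360-149.5)/57.3,3),'F',o['wrist_force'].round(1),'M',o['ft_torque'].round(2),'w',round(o['width'],3),'z',R.from_rotvec(o['orientation']).as_matrix()[:,2].round(4))
E
python3 th.py; python3 -c "
import numpy as np
for t in np.arange(0,.9,.1):
  a=np.radians(149.5)+t;print(round(t,2),(508.3+48*np.cos(a)).round(1),(-48.5+48*np.sin(a)).round(1))"
```

```text
t 8.85 p [466.7 -23.8  61.3] r 48.3 th -0.004 F [ 0.4  0.7 -1. ] M [-0.04 -0.02 -0.01] w 0.177 z [ 2.0e-04  1.2e-03 -1.0e+00]
0.0 466.9 -24.1
0.1 464.7 -28.4
0.2 462.9 -32.8
0.3 461.6 -37.4
0.4 460.7 -42.2
0.5 460.3 -46.9
0.6 460.4 -51.7
0.7 461.0 -56.5
0.8 462.0 -61.2
```

Call:
drive_tool([
  [-0.12, -0.23, 0, 0, 0, 0],
  [-0.1, -0.25, 0, 0, 0, 0],
  [-0.08, -0.25, 0, 0, 0, 0],
  [-0.08, -0.25, 0, 0, 0, 0],
])

```text
time_s: 9.35
position: [462.4, -32.8, 61.2]
orientation: [0.014, -3.142, -0.007]
wrist_force: [-0.9, 3.7, -0.2]
width: 0.176
```

```bash
python3 th.py
```

```text
t 9.35 p [462.4 -32.8  61.2] r 48.5 th 0.203 F [-0.9  3.7 -0.2] M [0.96 0.04 0.02] w 0.176 z [-0.      0.0044 -1.    ]
```

Call:
drive_tool([
  [-0.06, -0.24, -0.05, -0.004, 0, 0],
  [-0.05, -0.25, -0.05, 0, 0, 0],
  [-0.03, -0.25, 0, 0, 0, 0],
])

```text
time_s: 9.72
position: [460.3, -40.2, 60.2]
orientation: [0.014, -3.141, -0.002]
wrist_force: [-1.4, 4.5, 1.5]
width: 0.173
```

```bash
python3 th.py
```

```text
t 9.72 p [460.3 -40.2  60.2] r 48.7 th 0.36 F [-1.4  4.5  1.5] M [ 1.18  0.27 -0.04] w 0.173 z [-9.0e-04  1.3e-03 -1.0e+00]
```

Call:
drive_tool([
  [0.02, 0, -0.12, 0, 0, 0],
  [0, 0, -0.1, 0, 0, 0],
])

```text
time_s: 9.98
position: [460.0, -40.3, 57.8]
orientation: [0.013, -3.14, -0.002]
wrist_force: [-1.9, 4.7, 2.5]
width: 0.178
```

```bash
python3 th.py
```

```text
t 9.97 p [460.  -40.3  57.8] r 49.0 th 0.365 F [-1.9  4.7  2.5] M [ 1.01  0.44 -0.02] w 0.178 z [-0.0017  0.0012 -1.    ]
```

Call:
drive_tool([
  [0.04, -0.02, -0.08, 0, 0, 0],
  [0.02, 0, -0.08, 0, 0, 0],
])

```text
time_s: 10.22
position: [460.6, -40.4, 56.9]
orientation: [0.014, -3.14, -0.002]
wrist_force: [-6.1, 5.3, 19.4]
width: 0.176
```

```bash
python3 th.py
```

```text
t 10.22 p [460.6 -40.4  56.9] r 48.4 th 0.364 F [-6.1  5.3 19.4] M [ 1.24  1.54 -0.03] w 0.176 z [-0.0018  0.0013 -1.    ]
```

Call:
drive_tool([
  [-0.01, -0.12, -0.03, 0, 0, 0],
  [-0.01, -0.12, -0.04, 0, 0, 0],
  [-0.01, -0.12, -0.04, 0, 0, 0],
])

```text
time_s: 10.6
position: [460.2, -41.1, 57.0]
orientation: [0.017, -3.141, -0.011]
wrist_force: [-3.8, 9.4, 12.2]
width: 0.172
```

```bash
python3 th.py
```

```text
t 10.6 p [460.2 -41.1  57. ] r 48.6 th 0.38 F [-3.8  9.4 12.2] M [ 2.48  0.79 -0.06] w 0.172 z [-8.0e-04  7.3e-03 -1.0e+00]
```

Call:
drive_tool([
  [-0.01, -0.22, -0.02, -0.007, 0, 0],
  [0, -0.22, -0.03, -0.003, 0, 0],
  [0, -0.22, -0.03, -0.003, 0, 0],
])

```text
time_s: 10.98
position: [459.7, -44.6, 56.6]
orientation: [0.02, -3.141, -0.001]
wrist_force: [-2.5, 4.0, 3.8]
width: 0.175
```

```bash
python3 th.py
```

```text
t 10.97 p [459.7 -44.6  56.6] r 48.8 th 0.452 F [-2.5  4.   3.8] M [ 1.31  0.63 -0.02] w 0.175 z [-9.e-04  5.e-04 -1.e+00]
```

Call:
drive_tool([
  [0.03, -0.1, -0.06, 0, 0, 0],
  [0.03, -0.05, -0.06, 0, 0, 0],
])

```text
time_s: 11.22
position: [459.4, -45.5, 55.2]
orientation: [0.021, -3.139, -0.002]
wrist_force: [-3.3, 5.7, 3.4]
width: 0.176
```

```bash
python3 th.py
```

```text
t 11.22 p [459.4 -45.5  55.2] r 49.0 th 0.471 F [-3.3  5.7  3.4] M [1.22 0.7  0.05] w 0.176 z [-0.0025  0.0014 -1.    ]
```

The pin is sinking: z is down to 55.2 at only 3 N, so it has found the lock hole. I'll follow it down.

Call:
drive_tool([
  [0, -0.02, -0.12, 0, 0.002, 0],
  [0, -0.02, -0.12, 0, 0, 0],
])

```text
time_s: 11.48
position: [459.0, -45.6, 52.6]
orientation: [0.021, -3.136, -0.003]
wrist_force: [-1.9, 4.6, 3.7]
width: 0.176
```

```bash
python3 th.py
```

```text
t 11.47 p [459.  -45.6  52.6] r 49.4 th 0.474 F [-1.9  4.6  3.7] M [ 1.04  0.51 -0.  ] w 0.176 z [-0.0052  0.0017 -1.    ]
```

Call:
drive_tool([
  [0, -0.02, -0.15, 0, -0.005, 0],
  [0, -0.02, -0.15, 0, 0, 0],
  [0, -0.02, -0.15, 0, 0, 0],
])

```text
time_s: 11.85
position: [458.7, -45.8, 47.8]
orientation: [0.022, -3.141, -0.003]
wrist_force: [-2.6, 4.5, 4.0]
width: 0.172
```

```bash
python3 th.py
```

```text
t 11.85 p [458.7 -45.8  47.8] r 49.6 th 0.479 F [-2.6  4.5  4. ] M [1.13 0.44 0.03] w 0.172 z [-6.0e-04  2.1e-03 -1.0e+00]
```

Call:
drive_tool([
  [0, -0.02, -0.13, 0, 0, 0],
  [0, -0.02, -0.1, 0, 0, 0],
  [0, -0.02, -0.08, 0, 0, 0],
])

```text
time_s: 12.22
position: [458.7, -46.0, 44.6]
orientation: [0.023, -3.141, -0.004]
wrist_force: [-5.3, 5.0, 12.5]
width: 0.172
```

```bash
python3 th.py
```

```text
t 12.22 p [458.7 -46.   44.6] r 49.7 th 0.482 F [-5.3  5.  12.5] M [1.11 0.86 0.04] w 0.172 z [-9.0e-04  2.7e-03 -1.0e+00]
```

Contact at z 44.6 is 12.7 mm below the plate contact at 57.3, so the flange is on the wheel. I'll check visually, then release.

```bash
python3 - <<'E'
from h import *
S=snap('side','s5.png')
cv2.imwrite('pics/s5z.png',cv2.resize(S['color'][180:280,270:390,::-1],(720,600),interpolation=cv2.INTER_CUBIC))
E
```

```text
(no output)
```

View pics/s5z.png

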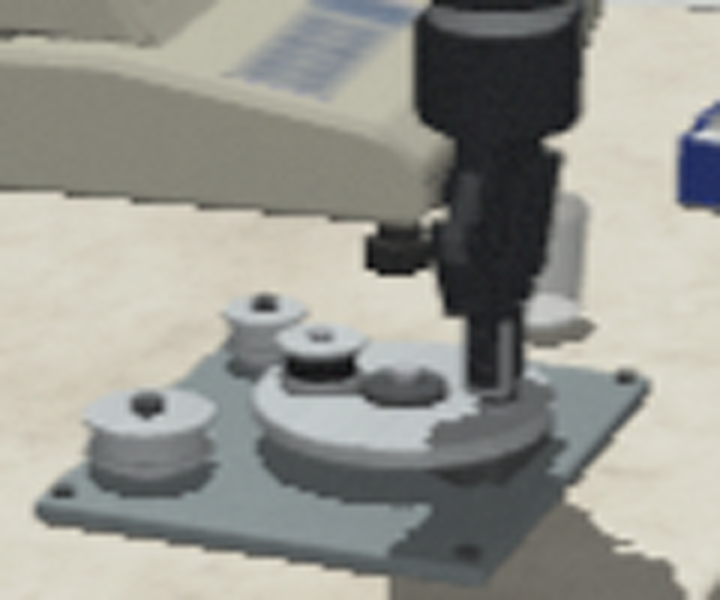

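The view shows the flange on the wheel at about zoomed (497,395), with the wheel and idler turned. Next I'll relax the load and open the jaws.

Call:
drive_tool([
  [0, 0, 0, 0, 0, 0],
  [0, 0, 0, 0, 0, 0],
])

```text
time_s: 12.52
position: [458.6, -45.9, 44.7]
orientation: [0.023, -3.141, -0.004]
wrist_force: [-2.4, 3.9, 2.9]
width: 0.177
```

Call:
drive_tool([
  [0, 0, 0, 0, 0, 0],
  [0, 0, 0, 0, 0, 0],
  [0, 0, 0, 0, 0, 0],
  [0, 0, 0, 0, 0, 0],
], jaw=110, newtons=20)

```text
time_s: 13.02
position: [460.3, -47.9, 44.9]
orientation: [-0.022, 3.14, -0.002]
wrist_force: [0.2, -0.9, 0.3]
width: 0.567
```

```bash
python3 th.py
```

```text
t 13.03 p [460.3 -47.9  44.9] r 48.0 th 0.519 F [ 0.2 -0.9  0.3] M [-0.02 -0.02  0.04] w 0.567 z [ 0.0015 -0.0015 -1.    ]
```

Call:
drive_tool([
  [-0.1, 0.15, 1.0, 0, 0, 0],
  [0, 0, 2.0, 0, 0, 0],
  [0, 0, 3.0, 0, 0, 0],
  [0, 0, 4.0, 0, 0, 0],
  [-3, 4, 2.0, 0, 0, 0],
  [-3, 5, 0, 0, 0, 0],
  [-2, 5, 0, 0, 0, 0],
  [0, 4, 0, 0, 0, 0],
  [0, 0, 0, 0, 0, 0],
])

```text
time_s: 14.15
position: [377.1, 138.3, 174.7]
orientation: [-0.018, 3.132, -0.002]
wrist_force: [0.4, -0.5, 0.4]
width: 0.569
```

```bash
python3 th.py; python3 - <<'E'
from h import *
S=snap('side','s6.png');T=snap('top','t6.png')
cv2.imwrite('pics/s6z.png',cv2.resize(S['color'][190:290,270:390,::-1],(720,600),interpolation=cv2.INTER_CUBIC))
cv2.imwrite('pics/t6z.png',cv2.resize(T['color'][170:290,235:445,::-1],(798,456),interpolation=cv2.INTER_CUBIC))
g=S['color'].max(2).astype(int)
print(plane(S,353,240,63).round(1))
E
```

```text
t 14.15 p [377.1 138.3 174.7] r 228.3 th -0.426 F [ 0.4 -0.5  0.4] M [-0.03  0.02 -0.03] w 0.569 z [ 0.0091 -0.0012 -1.    ]
[452.4 -34.6  63. ]
```

View pics/s6z.png

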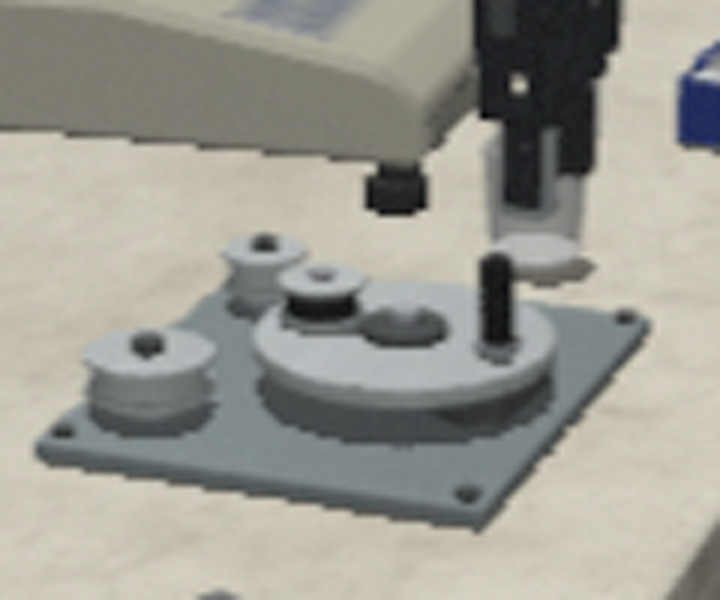

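View pics/t6z.png

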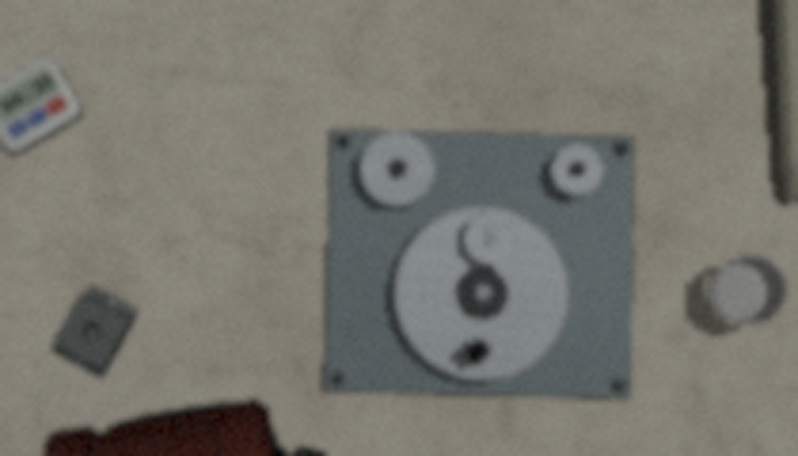

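The pin stands upright with its flange on the wheel. The wheel is held back with the idler at zoomed (485,240), up from (510,174) before on an offset crop. The bystanders are where they were, and the arm is clear. I'll let it settle and hand in.

Call:
drive_tool([
  [0, 0, 0, 0, 0, 0],
  [0, 0, 0, 0, 0, 0],
  [0, 0, 0, 0, 0, 0],
])

```text
time_s: 14.62
position: [377.6, 134.1, 174.5]
orientation: [-0.009, 3.133, -0.004]
wrist_force: [0.6, 0.1, 0.3]
width: 0.568
```

```bash
python3 - <<'E'
from h import *
a=np.load('pics/side0.npz')['color'].astype(int);S=snap('side','s7.png');b=np.load('pics/s6.npz')['color'].astype(int)
print('pin region change',abs(S['color'][228:255,345:358].astype(int)-b[228:255,345:358]).mean())
bot.sign_off();print(bot.get_obs()['time_s'])
E
```

```text
pin region change 1.2858499525166192
the job is handed in; nothing more can be done
the job is handed in; nothing more can be done
```

The locking pin is home in the lock hole and holds the tension wheel back; I handed the job in at about 14.7 s.

- **What I did:** I gripped the pin twice at right angles to centre it, put it through the wheel's hole, and turned the wheel to about 0.47 rad. There the pin sank into the lock hole. The highest wrist force I read was about 19 N upward, at first contact with the plates.
- **Last checks:** The pin stopped 12.7 mm below where it had rested on the plates, against 13 mm expected. After release, the pictures showed it upright with its flange on the wheel and the wheel still turned back. The cup and timer looked unmoved, the slide box was not in the last close-ups, and the arm was clear. The pin had not moved between the last two pictures.
- **What disagreed:** The cameras placed things about 2.4 mm off the arm's own position in x, which I corrected for. In the lock hole the tool sat about 1.5 mm further from the wheel's axis than I had reckoned. The 0.47 rad comes from the tool's position and my estimate of the axis, since the wheel's angle could not be read directly.

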